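Check a press spring on the dial tester

ROBOT

A 6-joint arm with a two-finger parallel gripper is mounted at the origin on the work surface. World frame = base frame: x ahead of the robot, y to its left, z up, the work surface at z = 0. Lengths are in m, angles in degrees, forces in N, time in s.
With the tool pointing down it reaches from about 0.4 to 0.825 m from the base axis. Payload 7 kg.
Tool frame: the origin (TCP) lies at the very end of the fingers, on their centre line; the grasp point (between the pads) lies 19 mm behind it (ctrl.grip_depth is the z of the grasp point in the tool frame, in m); z points along the fingers, y is the direction in which the jaws open and shut (so a half turn about z gives the same grasp; the last joint's range is limited). The gripper opens to 88 mm and grips with 3 to 60 N. Pads are 19 mm wide; open, the fingers measure 130 mm over their backs; the gripper's body (78 mm by 193 mm) begins 47 mm behind the grasp point.
Start: joints at [-55.514, 20.546, 0.682, 0, -70.136, -16.507], TCP at [0.208, -0.642, 0.227] pointing down, gripper open.
Joint ranges: [-176.03, 176.03], [-82.01, 121.73], [-58.28, 71.71], [-173.87, 95.51], [-174.79, -0.11], [-173.66, 173.66]. Speed limits (degrees/s): [136.94, 136.94, 172.46, 180, 180, 180].

INTERFACE

Orientations are given as [roll, pitch, yaw] about the fixed x, y, z axes, in that order (R = Rz(yaw) Ry(pitch) Rx(roll)).
In Python, from plant import telemetry, snapshot, job, models, ctrl gives the robot as it stands.
- The arm moves only by the tool jog_arm, never from a script. Its argument "targets" is text: rows parted by semicolons, each of 7 numbers parted by spaces: the shift along the tool's x, y, z in m, then the turn, a rotation vector about the tool's x, y, z in degrees, then the gripper command: -1 is shut, 1 is fully open, values between are in proportion. A call has exactly 8 rows; each row is the pose to reach, as a shift and turn from the pose measured when the call began, along the tool's axes at that moment; what a row does not reach only later rows make up. A row lasts 1/8 s, in which the tool goes at most 62.5 mm and 10.7 degrees, less where a joint would pass 70% of its speed; a pose out of reach is approached as far as the arm can. A call with a gripper value outside its range is refused whole. The fingers move at their own pace and stop on an object; the grip force is fixed at half the most. Time passes only in rows, so rows that repeat a pose let the fingers close, or fill a call up. It gives the time, the measured TCP pose, the force and the opening at its end, in the units of the state.
- telemetry.get_obs(): the state, without advancing time (a new reading comes with each control period).
- snapshot(name): name is "scene" or "top"; returns a dict with "img" (400x640x3 uint8, red, green, blue), "range_z" (400x640 float32, m along the optical axis (not along the pixel's ray), 0 where there is no reading), "intrinsics" (3x3 intrinsics, pixels), "R" (3x3) and "t" (3): a world point X has camera coordinates R X + t. Camera axes: x right, y down, z forward; pixel columns grow to the right and rows downward; lengths in m; the calibration is good to about 2 mm. A picture is of the moment at which its call begins.
- job.close_job(): hands the job in, once; it reports no verdict.
Trained networks look in a picture, given as the dict that the camera call returned (one of the last four; its "shot" number tells which), for a name from the list of things; names that differ only in an ending like _2 or _b are one class to them, and where a whole thing is asked for, a point or a joint stands for the part that bears it (a point fixed in the world has none). Each returns a list of dicts, best first, with "conf" (0 to 1); they miss things now and then, are a little off and sometimes report something else, mostly with a low value. They report only what shows in the picture. A call takes as long as a camera call. They do not tell look-alikes from the thing itself.
- models.cut_out(name, picture): "region" (400x640 bool, what is visible of it) and "uv" ([column, row] in pixels, amid what is visible of it).
- models.spot_point(name, picture): "uv" ([column, row] in pixels: a listed point, or the origin of a listed thing).
The state is a dict: "clock": time; "joint_pos": joint angles; "qvel": joint speeds; "tau": joint torques, N m; "tool_pos": TCP position; "orientation": TCP orientation; "force": force on the tool from outside, world axes, zero at the start; "moment": the same for the moment, N m; "opening": finger opening in m.
Only numpy, scipy, OpenCV 4.12 (cv2) and the standard library are available. Lean on these libraries where they do the work, as an engineer would, in place of code of your own. Each camera call takes 0.05 s, during which the arm holds its last target.

TASK

Stand the spring unit from the orange coaster in the round seat of the blue spring tester and let go of it. Then press its cap straight down with the closed fingers until the cap's top is level with the red height mark and the black needle stands at the red hand of the dial, hold it there for a full second without ever driving the needle well past the red hand, and let the spring up, leaving it standing in the seat. Do not disturb the thali, cup and tongs.

Things in the scene. Friction and masses are not known exactly. Their poses are not given: they have to be found in the camera images.
- tester: Blue box-shaped spring tester, 150 mm (its x) by 215 mm (its y): fixed base with a floating blue top, 60 mm above the table, that sinks under load. Origin on the table under the axis of the round seat; z up, yaw varies. A flat dial facing up, 96 mm across, is centred on the top 98 mm to the +y side of that axis. Fingers on the -y and +y sides of the seat clear the post on the +x side.
- seat (a point): Centre of the seat's floor, on a round steel plate 92 mm across (66 mm above the table when empty), inside a dark steel ring 6 mm high, 43 mm inside and 51 mm outside diameter. Axes as the tester's. It sinks with the tester's top, by up to 12 mm under load, on a stiff spring inside.
- mark_level (a point): Red height mark: tip of a red blade, 28 mm from the seat's axis on the +x side, on a collar on a steel post (8 mm thick, 68 mm tall, 41 mm from the axis) on the top. The cap's top must be pressed to this height, 50 to 60 mm above the seat (varies). It sinks with the top, several mm as the spring is loaded.
- needle (a joint): Angle of the black dial needle in rad, growing clockwise from above: 0 with the seat empty, 0.12 rad per newton on the tester's top, about 0.18 with the spring unit standing on it, stop at 2.88.
- redhand (a joint): Angle of the red set hand, measured like the needle (1.1 to 2.1, set anew each time). It belongs to the red height mark: pressing the spring to the mark brings the needle to this angle. The mark is held by stiff friction: leave it.
- needle_tip (a point): Point on the black needle 36 mm from the dial's centre; its x axis points outwards along the needle.
- redhand_tip (a point): Point on the red hand 36 mm from the dial's centre; its x axis points outwards along the hand.
- spring: Loose upright spring unit of a hand press, about 150 g, 70 mm tall: an aluminium sleeve 38 mm in diameter and 36 mm high (grip it here, in its upper half), its foot chamfered 3 mm, out of which a steel coil spring carries a flat dark steel cap. Origin: centre of its underside; z up its axis. It starts on the orange coaster.
- spring_top (a point): Centre of the cap's flat top, 70 mm above the unit's underside when free. The cap is 32 mm across, 6 mm thick and goes straight down up to 30 mm against the spring; its rate is not told, it takes 8 to 16 N to reach the red mark.
- coaster: Orange round plastic coaster, fixed to the table, 90 mm across, 6 mm thick; origin at the centre of its underside.
- thali: Steel compartment thali, 240 mm across, 22 mm high; bystander. Origin under its centre.
- cup: Blue ceramic cup, 76 mm across the rim, 75 mm high; bystander. Origin under its centre.
- tongs: Steel kitchen tongs lying on the table, about 230 mm long along its x, 60 mm wide, 14 mm high; bystander. Origin near the middle, at table height.
Mind the look-alikes: they are no part of the job. Several things have the shape of the spring; the one meant has the colours described above.

How it is judged:
By the outcome, as a careful person would: the job done as asked, in the order asked, and still so for the second after the job is handed in, with the robot touching nothing.
It also fails if it takes over 54 s, if anything falls off the work surface, if the arm or the gripper's body presses on something with over 40 N, if the wrist force passes 120 N, or if a joint passes its speed limit or range.

## Working session

There is one attempt and no reset: what is moved stays moved. The work goes in short steps, Python scripts to look and compute and a tool call to move; the robot and the scene stay as the last step left them, time stands still between calls to the robot, and variables do not carry over. Pictures are saved under pics/ and viewed, and the job is handed in when it is done.

Besides the shell and the picture viewer there is one more tool, called after "Call:" as name(argument=value, ...) on one line, values as JSON. jog_arm: Moves the arm, as the interface text tells. Its arguments: {"type":"object","properties":{"targets":{"type":"string"}},"required":["targets"]}

```bash
ls; mkdir -p pics; cat > h.py <<'E'
import numpy as np, cv2
from plant import telemetry, snapshot, job, models, ctrl
from scipy.spatial.transform import Rotation as Ro
def save(p,n): cv2.imwrite('pics/'+n,cv2.cvtColor(p['img'],cv2.COLOR_RGB2BGR))
def crop(p,u0,u1,v0,v1,s,n): cv2.imwrite('pics/'+n,cv2.resize(cv2.cvtColor(p['img'][v0:v1,u0:u1],cv2.COLOR_RGB2BGR),None,fx=s,fy=s,interpolation=cv2.INTER_CUBIC))
def ray(p,uv):
    K=p['intrinsics'];d=np.linalg.inv(K)@[uv[0],uv[1],1.0];R=p['R'];return -R.T@p['t'],R.T@d
def atz(p,uv,z):
    c,d=ray(p,uv);return c+d*(z-c[2])/d[2]
def bydepth(p,uv):
    z=p['range_z'][int(round(uv[1])),int(round(uv[0]))];c,d=ray(p,uv);return c+d*z
def cloud(p):
    K=p['intrinsics'];v,u=np.mgrid[0:400,0:640];z=p['range_z']
    P=np.stack([(u-K[0,2])/K[0,0]*z,(v-K[1,2])/K[1,1]*z,z],-1)
    return (P-p['t'])@p['R']
def proj(p,X):
    c=p['R']@np.array(X)+p['t'];q=p['intrinsics']@c;return q[:2]/q[2]
E
python3 - <<'E'
from h import *
np.set_printoptions(precision=4,suppress=True)
o=telemetry.get_obs();print(o)
for n in('scene','top'):
    p=snapshot(n);save(p,n+'0.png');print(n,p['shot'],-p['R'].T@p['t'])
    for k in ['tester','seat','mark_level','needle_tip','redhand_tip','spring','spring_top','coaster','thali','cup','tongs']:
        for d in models.spot_point(k,p)[:4]: print(k,np.round(d['uv'],1),round(d['conf'],2),bydepth(p,d['uv']))
E
```

```text
pics
{'clock': 0.0, 'joint_pos': array([-55.5148,  20.5916,   0.6354,  -0.0224, -70.1352, -16.5059]), 'qvel': array([ 0.0078,  0.1018,  0.0331, -0.0598, -0.0466,  0.0255]), 'tau': array([  0.0001, -58.2717,  29.3065,   6.9977,   0.0069,  -0.0002]), 'tool_pos': array([ 0.2082, -0.6416,  0.2256]), 'orientation': array([ 179.9063,   -0.0057, -162.0283]), 'force': array([-0.4389,  0.4781,  0.1155]), 'moment': array([ 0.0168,  0.019 , -0.0092]), 'opening': 0.08763777994123544}
scene 1 [1.1162 0.2611 0.7666]
tester [296.3 186.3] 0.8 [ 0.5479 -0.1677  0.0586]
seat [294.5 173.2] 0.9 [ 0.5115 -0.1978  0.0641]
mark_level [285.6 161.6] 0.46 [ 0.5327 -0.2083  0.1184]
needle_tip [332.6 188.6] 0.48 [ 0.5065 -0.0768  0.0608]
redhand_tip [309.7 188.4] 0.5 [ 0.5358 -0.1319  0.0585]
spring [452.2 246.4] 0.83 [0.4828 0.2605 0.0067]
spring [417.8 209.9] 0.74 [0.4738 0.1515 0.0745]
spring [380.4 214.4] 0.69 [0.4838 0.0607 0.0128]
spring [414.1 226. ] 0.53 [0.4906 0.1566 0.0311]
spring_top [379.3 195.7] 0.65 [0.4742 0.046  0.0699]
spring_top [422.8 190.9] 0.56 [0.3971 0.1373 0.068 ]
spring_top [461.  229.
[... 753 characters left out ...]
[250.6 236.5] 0.67 [0.4684 0.155  0.045 ]
spring [347.  140.5] 0.63 [ 0.7759 -0.1331  0.0072]
spring [257.7 261.8] 0.54 [0.3924 0.132  0.0399]
spring [216.9 236.3] 0.43 [0.4678 0.2499 0.0705]
spring_top [284.3 240.9] 0.67 [0.4587 0.0503 0.0694]
spring_top [250.8 263.9] 0.47 [0.3893 0.1468 0.0708]
spring_top [210.4 238.7] 0.47 [0.4603 0.2687 0.071 ]
spring_top [247.3 233.4] 0.44 [0.4786 0.1586 0.0781]
coaster [251.9 234.2] 0.57 [0.4752 0.1523 0.04  ]
thali [348.8 138.8] 0.69 [ 0.7827 -0.1391  0.0018]
cup [263.  144.5] 0.79 [0.7575 0.1322 0.0085]
tongs [373.  212.3] 0.54 [ 0.5472 -0.2023  0.1273]
tongs [442.4 225.5] 0.53 [ 0.5143 -0.4332  0.0129]
tongs [248.7 236.5] 0.49 [0.4695 0.1551 0.0738]
```

View pics/scene0.png

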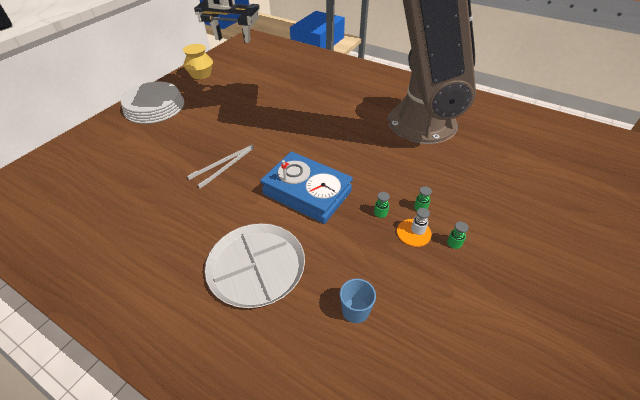

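View pics/top0.png

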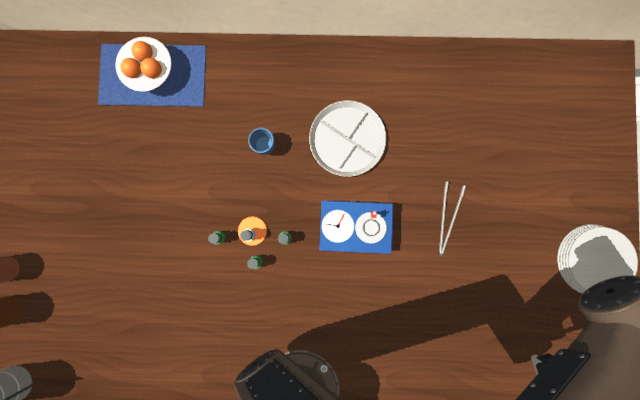

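```bash
python3 - <<'E'
import cv2
a=cv2.imread('pics/scene0.png');b=cv2.imread('pics/top0.png')
cv2.imwrite('pics/c1.png',cv2.resize(a[150:290,350:510],None,fx=5,fy=4.2,interpolation=2)[:600])
cv2.imwrite('pics/c2.png',cv2.resize(b[180:280,300:420],None,fx=6,fy=6,interpolation=2))
E
```

```text
(no output)
```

View pics/c1.png

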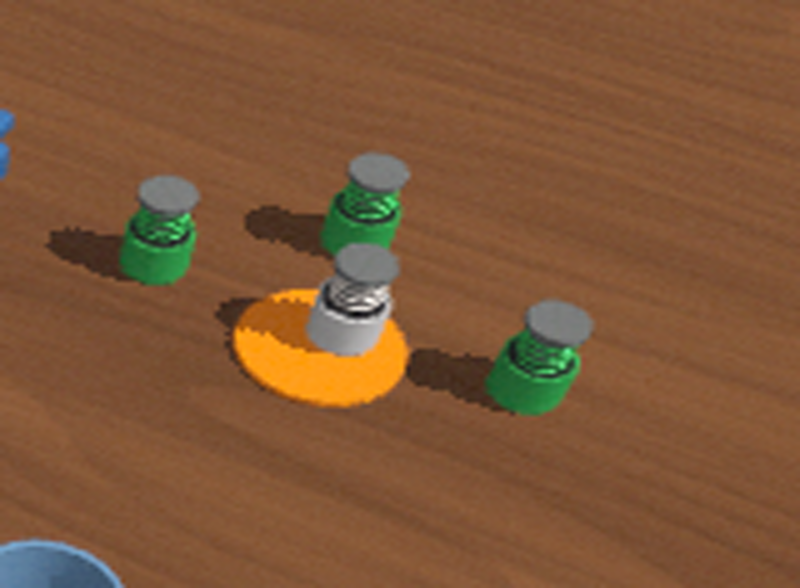

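View pics/c2.png

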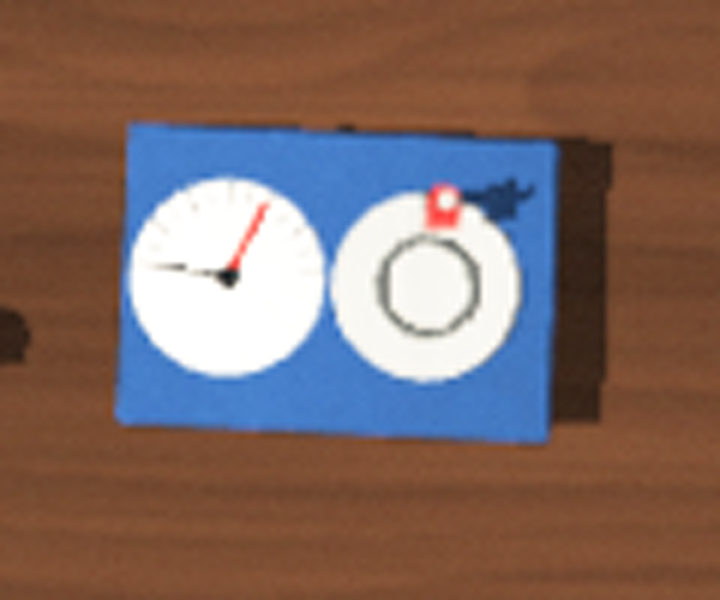

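The look-alikes in the scene view are three green units at (380,207), (423,200) and (458,237). The aluminium one standing on the orange coaster at (421,222) is the one I want, and the crop confirms it. The dial centre is at top-view pixel (338,226), the seat ring at (371,228), and the red mark is on the +x side.

```bash
python3 - <<'E'
from h import *
np.set_printoptions(precision=4,suppress=True)
for n in('scene','top'):
    p=snapshot(n);C=cloud(p);I=cv2.cvtColor(p['img'],cv2.COLOR_RGB2HSV).astype(int)
    print(n)
    if n=='top': cv2.imwrite('pics/sp.png',cv2.resize(cv2.cvtColor(p['img'][215:275,200:300],cv2.COLOR_RGB2BGR),None,fx=8,fy=8,interpolation=2))
    # cap tops: z in 0.07..0.085 near coaster
    m=(abs(C[...,0]-.47)<.05)&(abs(C[...,1]-.153)<.05)&(C[...,2]>.068)
    print('cap',m.sum(),C[m].mean(0),C[m].min(0),C[m].max(0), C[m][:,2].std())
    # orange
    o=(I[...,0]>8)&(I[...,0]<22)&(I[...,1]>200)&(I[...,2]>150)&(abs(C[...,1]-.15)<.08)
    print('orange',C[o].mean(0),C[o].min(0),C[o].max(0))
    # green caps heights
    # tester blue top
    b=(I[...,0]>98)&(I[...,0]<120)&(I[...,1]>120)&(abs(C[...,2]-.06)<.008)&(abs(C[...,0]-.51)<.15)&(abs(C[...,1]+.16)<.2)
    P=C[b][:,:2];r=cv2.minAreaRect((P*1000).astype(np.float32));print('rect',r, np.median(C[b][:,2]))
    # plate white
    w=(I[...,1]<60)&(I[...,2]>150)&(abs(C[...,2]-.0645)<.008)&b.any()
    w&=(abs(C[...,0]-.51)<.08)&(abs(C[...,1]+.15)<.12)
    for nm,cy in(('plate',-.2),('dial',-.1)):
        k=w&(abs(C[...,1]-cy)<.055);print(nm,k.sum(),np.median(C[k],0),C[k].min(0),C[k].max(0))
    rd=((I[...,0]<6)|(I[...,0]>172))&(I[...,1]>120)&(I[...,2]>100)&(abs(C[...,0]-.53)<.08)&(abs(C[...,1]+.15)<.12)
    Q=C[rd];bl=Q[Q[:,2]>.09];print('blade',len(bl),bl.mean(0),bl.min(0),bl.max(0));
    uv=np.argwhere(rd);print([(a[1],a[0],np.round(C[a[0],a[1]],3).tolist()) for a in uv if C[a[0],a[1],2]>.09])
    h=Q[Q[:,2]<.075];print('hand',len(h),h[[h[:,0].argmin(),h[:,0].argmax()]])
    print(models.spot_point('seat',p)[0])
    crop(p,255,355,150,220,8,n+'d.png') if n=='scene' else None
E
```

```text
scene
cap 112 [0.4772 0.1661 0.0751] [0.4598 0.1501 0.07  ] [0.4907 0.1811 0.0785] 0.001657243287850412
orange [0.4973 0.1587 0.0052] [ 0.4451  0.1155 -0.0025] [0.5317 0.203  0.0097]
rect ((508.92950439453125, -160.68649291992188), (214.66946411132812, 150.40419006347656), 88.56295776367188) 0.05932786065697069
plate 463 [ 0.5078 -0.1931  0.0652] [ 0.4566 -0.2502  0.0579] [ 0.5525 -0.1453  0.0724]
dial 628 [ 0.5082 -0.1039  0.0613] [ 0.4603 -0.1544  0.0577] [ 0.5576 -0.059   0.0663]
blade 30 [ 0.546  -0.2022  0.1189] [ 0.5339 -0.2115  0.1068] [ 0.5554 -0.1969  0.1233]
[(np.int64(285), np.int64(162), [0.536, -0.208, 0.119]), (np.int64(286), np.int64(162), [0.535, -0.205, 0.12]), (np.int64(285), np.int64(163), [0.541, -0.204, 0.122]), (np.int64(286), np.int64(163), [0.537, -0.204, 0.119]), (np.int64(287), np.int64(163), [0.537, -0.201, 0.12]), (np.int64(288), np.int64(163), [0.534, -0.2, 0.118]), (np.int64(281), np.int64(164), [0.549, -0.211, 0.121]), (np.int64(285), np.int64(164), [0.544, -0.202, 0.122]), (np.int64(286), np.int64(164), [0.541, -0.201, 0.119]), (np.int64(287), np.int64
[... 833 characters left out ...]
64(167), [0.554, -0.202, 0.118]), (np.int64(284), np.int64(167), [0.55, -0.201, 0.116]), (np.int64(285), np.int64(167), [0.55, -0.198, 0.117]), (np.int64(283), np.int64(168), [0.552, -0.203, 0.113]), (np.int64(284), np.int64(168), [0.551, -0.201, 0.113]), (np.int64(285), np.int64(168), [0.544, -0.203, 0.107])]
hand 20 [[ 0.5134 -0.1126  0.0623]
 [ 0.5457 -0.1245  0.0648]]
{'uv': [294.5, 173.7], 'conf': 0.57}
top
cap 93 [0.4724 0.1663 0.0757] [0.4587 0.1512 0.0699] [0.4856 0.1815 0.08  ] 0.002006183903114459<stdin>:12: RuntimeWarning: Mean of empty slice.
  ret = um.true_divide(
Traceback (most recent call last):
ValueError: zero-size array to reduction operation minimum which has no identity
```

View pics/scened.png

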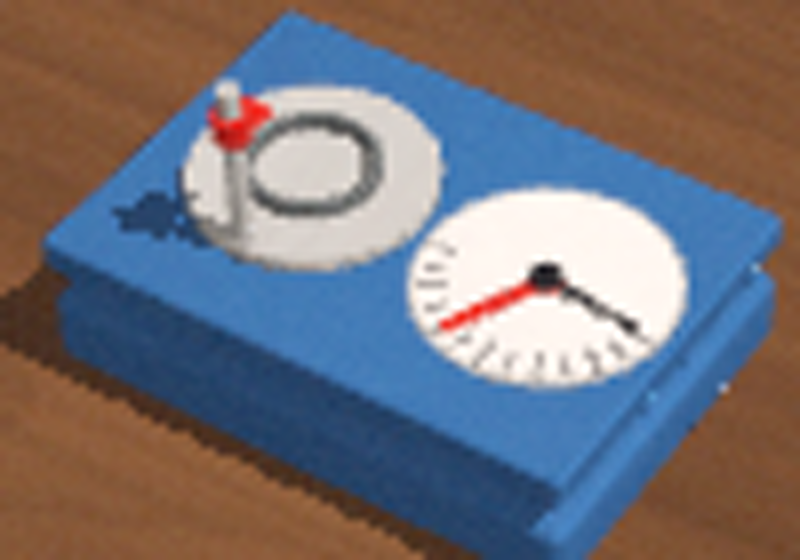

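View pics/sp.png

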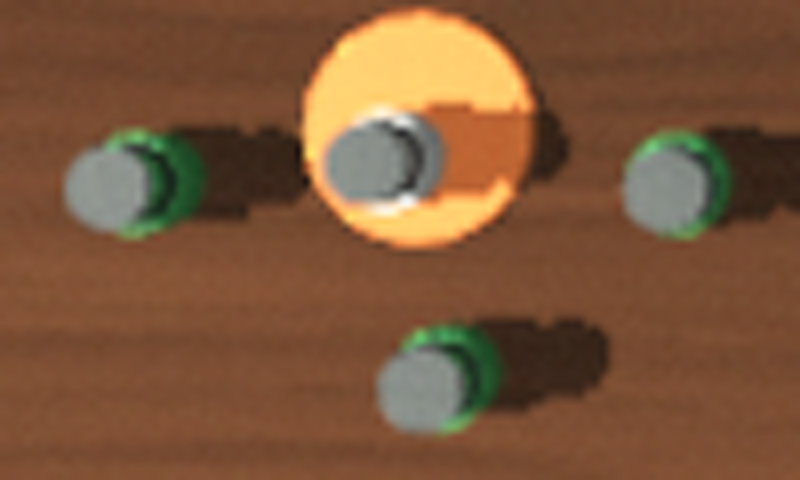

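```bash
python3 - <<'E'
from h import *
np.set_printoptions(precision=4,suppress=True)
from scipy.optimize import least_squares
def fitcircle(P):
    f=lambda q:np.hypot(P[:,0]-q[0],P[:,1]-q[1])-q[2]
    return least_squares(f,[*P[:,:2].mean(0),.02],loss='soft_l1',f_scale=.002).x
def masked(p,m,z): # centroid by rays per pixel
    return np.array([atz(p,(a[1],a[0]),z) for a in np.argwhere(m)])
for n in('scene','top'):
    p=snapshot(n);C=cloud(p);I=cv2.cvtColor(p['img'],cv2.COLOR_RGB2HSV).astype(int)
    print(n,telemetry.get_obs()['clock'])
    m=(abs(C[...,0]-.475)<.04)&(abs(C[...,1]-.166)<.03)&(C[...,2]>.07)
    Q=masked(p,m,.076);print('cap',m.sum(),Q.mean(0),np.ptp(Q,axis=0),(Q.max(0)+Q.min(0))/2)
    print(' spot cap',[ (atz(p,d['uv'],.076),round(d['conf'],2)) for d in models.spot_point('spring_top',p)[:5]])
    o=(I[...,0]>8)&(I[...,0]<24)&(I[...,1]>130)&(I[...,2]>140)&(np.hypot(C[...,0]-.48,C[...,1]-.15)<.075)
    Q=masked(p,o,.006);print('coaster',len(Q),(Q.max(0)+Q.min(0))/2,np.ptp(Q,axis=0))
    b=(I[...,0]>98)&(I[...,0]<122)&(I[...,1]>110)&(abs(C[...,2]-.06)<.008)&(abs(C[...,0]-.51)<.15)&(abs(C[...,1]+.16)<.2)
    Q=masked(p,b,.06);r=cv2.minAreaRect((Q[:,:2]*1000).astype(np.float32));print('rect',r)
    # dark ring
    rg=(I[...,2]<150)&(I[...,1]<70)&(np.hypot(C[...,0]-.505,C[...,1]+.198)<.035)&(abs(C[...,2]-.067)<.009)
    Q=masked(p,rg,.070);print('ring',len(Q),fitcircle(Q)); print(' spot',atz(p,models.spot_point('seat',p)[0]['uv'],.066))
    w=(I[...,1]<60)&(I[...,2]>150)&(abs(C[...,0]-.51)<.08)
    k=w&(np.hypot(C[...,0]-.508,C[...,1]+.1055)<.049)&(abs(C[...,2]-.061)<.008)
    Q=masked(p,k,.061);print('dial',len(Q),(Q.max(0)+Q.min(0))/2,np.ptp(Q,axis=0)); dc=((Q.max(0)+Q.min(0))/2)[:2]
    rd=((I[...,0]<8)|(I[...,0]>170))&(I[...,1]>110)&(I[...,2]>100)&(np.hypot(C[...,0]-.508,C[...,1]+.1055)<.049)
    bk=(I[...,2]<90)&(np.hypot(C[...,0]-.508,C[...,1]+.1055)<.035)
    for nm,mm in(('red',rd),('blk',bk)):
        Q=masked(p,mm,.064)[:,:2]-dc; a=np.arctan2(Q[:,1],Q[:,0]);R=np.hypot(*Q.T);s=R>.012
        print(nm,s.sum(),'world ang',np.rad2deg(np.arctan2(np.sin(a[s]).mean(),np.cos(a[s]).mean())),R.max())
    for nm in('needle_tip','redhand_tip','mark_level'):
        print(nm,[(atz(p,d['uv'],.064 if nm!='mark_level' else .119),round(d['conf'],2)) for d in models.spot_point(nm,p)[:2]])
E
```

```text
scene 1.4
cap 110 [0.4775 0.1661 0.076 ] [0.0352 0.0315 0.    ] [0.4774 0.1659 0.076 ]
 spot cap [(array([0.4729, 0.1659, 0.076 ]), 0.56), (array([0.4718, 0.0458, 0.076 ]), 0.55), (array([0.405 , 0.1422, 0.076 ]), 0.52), (array([0.4713, 0.2567, 0.076 ]), 0.48)]
coaster 581 [0.4901 0.1596 0.006 ] [0.0884 0.0892 0.    ]
rect ((512.0879516601562, -158.847900390625), (216.10610961914062, 154.61056518554688), 88.61973571777344)
ring 80 [ 0.5079 -0.2037  0.0229]
 spot [ 0.5059 -0.198   0.066 ]
dial 624 [ 0.5087 -0.1065  0.061 ] [0.0954 0.0946 0.    ]
red 16 world ang -24.37834592698434 0.04070440273063653
blk 2 world ang 83.50473824247953 0.03508755821497852
needle_tip [(array([ 0.5088, -0.0731,  0.064 ]), 0.42)]
redhand_tip [(array([ 0.539 , -0.1364,  0.064 ]), 0.5)]
mark_level []
top 1.7
cap 92 [0.4724 0.1665 0.076 ] [0.0267 0.0297 0.    ] [0.4723 0.1657 0.076 ]
 spot cap [(array([0.3884, 0.1481, 0.076 ]), 0.67), (array([0.4565, 0.2659, 0.076 ]), 0.48), (array([0.455 , 0.0503, 0.076 ]), 0.44), (array([0.4736, 0.1724, 0.076 ]), 0.4)]
coaster 518 [0.4855 0.1604 0.006 ] [0.091  0.0906 0.    ]
rect ((505.2594909667969, -160.71142578125), (213.41539001464844, 147.71572875976562), 88.65596008300781)
ring 35 [ 0.5048 -0.2055  0.023 ]
 spot [ 0.5046 -0.2008  0.066 ]
dial 793 [ 0.5076 -0.1061  0.061 ] [0.0928 0.0928 0.    ]
red 6 world ang -27.776241635345816 0.03517176539925192
blk 0 world ang nan 0.004701316720047554
needle_tip [(array([ 0.5107, -0.0739,  0.064 ]), 0.36)]
redhand_tip [(array([ 0.5469, -0.1276,  0.064 ]), 0.38)]
mark_level [(array([ 0.5274, -0.2006,  0.119 ]), 0.47)]<stdin>:29: RuntimeWarning: Mean of empty slice.
  ret = ret.dtype.type(ret / rcount)
```

Call:
jog_arm(targets="-0.05 0.04 0 0 0 2.5 1; -0.1 0.08 0 0 0 5 1; -0.15 0.12 0 0 0 7.5 1; -0.2 0.16 0 0 0 10 1; -0.25 0.2 0 0 0 12.5 1; -0.3 0.24 0 0 0 15 1; -0.35 0.28 0 0 0 17.5 1; -0.39 0.31 0 0 0 19.4 1")

```text
clock: 2.95
tool_pos: [0.4846, -0.2249, 0.2271]
orientation: [-180.0, 0.1, 178.5]
force: [1.4, -0.9, -0.5]
opening: 0.0877
```

Call:
jog_arm(targets="0.005 0.055 0 0 0 0 1; 0.007 0.11 0 0 0 0 1; 0.01 0.165 0.01 0 0 0 1; 0.013 0.22 0.02 0 0 0 1; 0.016 0.275 0.03 0 0 0 1; 0.018 0.33 0.05 0 0 0 1; 0.02 0.375 0.06 0 0 0 1; 0.02 0.391 0.07 0 0 0 1")

```text
clock: 3.95
tool_pos: [0.4746, 0.1688, 0.1568]
orientation: [180.0, 0.1, 178.7]
force: [0.1, -0.4, -0.3]
opening: 0.0875
```

```bash
python3 - <<'E'
from h import *
o=telemetry.get_obs();print(o['tool_pos'],o['orientation'])
a=snapshot('scene');b=snapshot('top')
crop(a,340,520,110,260,4,'s1.png');crop(b,190,310,180,290,6,'t1.png')
E
```

```text
[0.47461135 0.16882001 0.15676217] [1.79993227e+02 8.85226650e-02 1.78672938e+02]
```

View pics/s1.png

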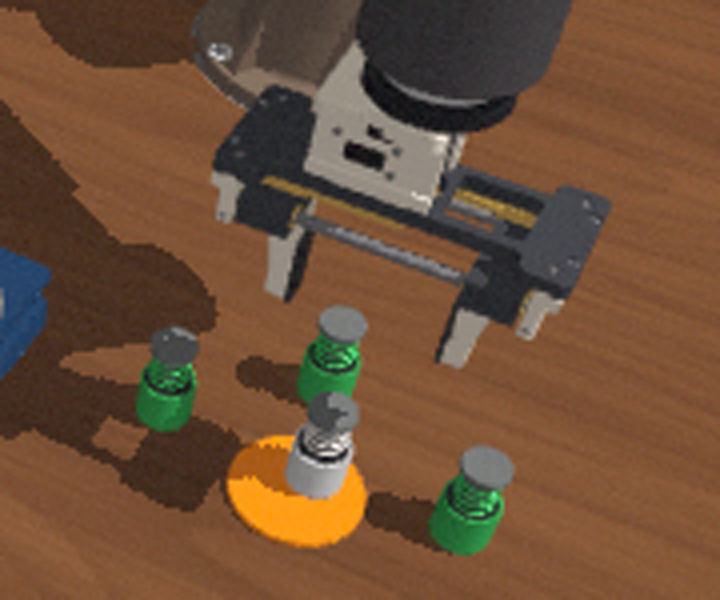

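Call:
jog_arm(targets="0 -0.001 0.03 0 0 0 1; 0 -0.003 0.06 0 0 0 1; 0 -0.003 0.085 0 0 0 1; 0 -0.003 0.105 0 0 0 1; 0 -0.003 0.12 0 0 0 1; 0 -0.003 0.132 0 0 0 1; 0 -0.003 0.14 0 0 0 1; 0 -0.003 0.1415 0 0 0 1")

```text
clock: 5.05
tool_pos: [0.474, 0.1639, 0.0142]
orientation: [-179.9, -0.0, 178.6]
force: [-0.3, -1.0, -0.1]
opening: 0.0877
```

```bash
python3 - <<'E'
from h import *
o=telemetry.get_obs();print(o['tool_pos'],o['orientation'],o['force'])
a=snapshot('scene')
crop(a,340,520,110,260,4,'s2.png')
E
```

```text
[0.47401673 0.16394012 0.01421043] [-1.79912947e+02 -3.45943624e-02  1.78616547e+02] [-0.33953256 -0.9534399  -0.09454872]
```

View pics/s2.png

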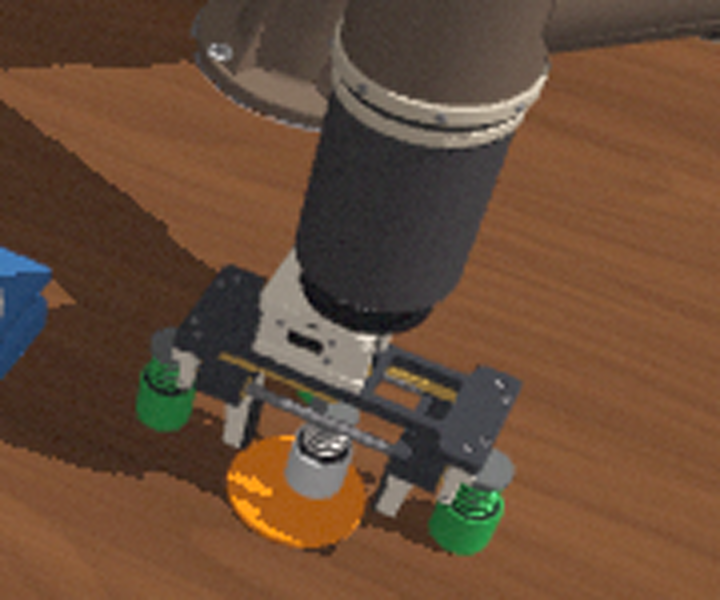

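The fingers straddle the silver unit and are centred near (418,230). The gripper is clear of the green units.

Call:
jog_arm(targets="0 0 0 0 0 0 -1; 0 0 0 0 0 0 -1; 0 0 0 0 0 0 -1; 0 0 0 0 0 0 -1; 0 0 0 0 0 0 -1; 0 0 0 0 0 0 -1; 0 0 0 0 0 0 -1; 0 0 0 0 0 0 -1")

```text
clock: 6.1
tool_pos: [0.4742, 0.1643, 0.0144]
orientation: [-179.9, -0.0, 178.6]
force: [0.1, 1.2, -0.7]
opening: 0.0371
```

Call:
jog_arm(targets="0 0 -0.02 0 0 0 -1; 0 0 -0.06 0 0 0 -1; 0 0 -0.11 0 0 0 -1; -0.002 -0.02 -0.15 0 0 0 -1; -0.008 -0.06 -0.17 0 0 0 -1; -0.015 -0.11 -0.17 0 0 0 -1; -0.02 -0.16 -0.17 0 0 0 -1; -0.025 -0.21 -0.17 0 0 0 -1")

```text
clock: 7.1
tool_pos: [0.4937, -0.0477, 0.1845]
orientation: [-179.9, -0.0, 178.6]
force: [0.7, -0.4, -0.3]
opening: 0.0371
```

Call:
jog_arm(targets="-0.002 -0.04 0 0 0 0 -1; -0.005 -0.08 0 0 0 0 -1; -0.008 -0.11 0 0 0 0 -1; -0.011 -0.135 0 0 0 0 -1; -0.013 -0.148 0 0 0 0 -1; -0.015 -0.154 0 0 0 0 -1; -0.015 -0.154 0 0 0 0 -1; -0.015 -0.154 0 0 0 0 -1")

```text
clock: 8.1
tool_pos: [0.505, -0.2014, 0.1847]
orientation: [-180.0, -0.0, 178.7]
force: [0.4, -0.1, -2.4]
opening: 0.0378
```

```bash
python3 - <<'E'
from h import *
o=telemetry.get_obs();print(o['tool_pos'],o['orientation'],o['force'],o['opening'])
a=snapshot('scene');b=snapshot('top')
crop(a,220,380,60,220,3.75,'s3.png');crop(b,290,430,170,280,5,'t3.png')
E
```

```text
[ 0.50497061 -0.20135791  0.18465195] [-1.79951299e+02 -3.58837187e-02  1.78676341e+02] [ 0.39729143 -0.14343109 -2.37555538] 0.03775687180278709
```

View pics/s3.png

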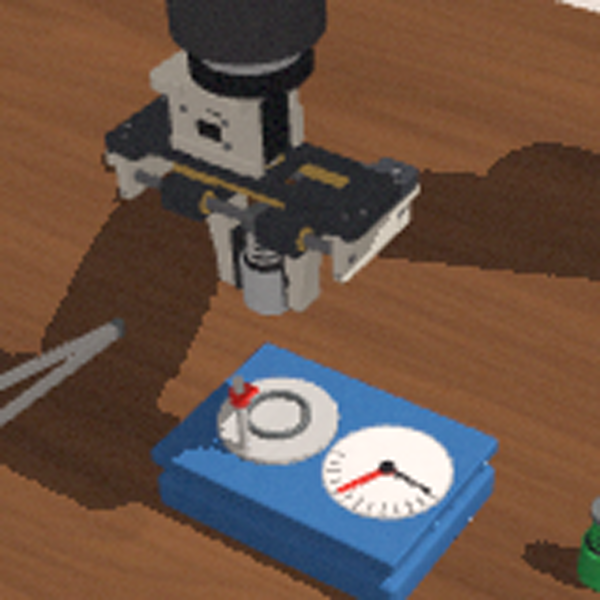

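View pics/t3.png

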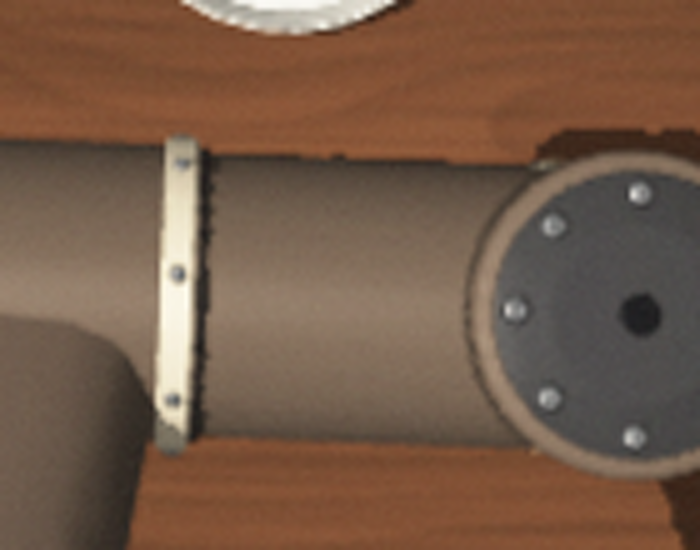

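```bash
python3 - <<'E'
from h import *
p=snapshot('scene')
t=np.linspace(0,2*np.pi,60)
im=cv2.resize(cv2.cvtColor(p['img'][110:200,260:360],cv2.COLOR_RGB2BGR),None,fx=8,fy=6*8/6,interpolation=2)[:600]
im=cv2.resize(cv2.cvtColor(p['img'][115:190,250:350],cv2.COLOR_RGB2BGR),None,fx=8,fy=8,interpolation=2)
def draw(c,r,z,col):
    q=np.array([proj(p,[c[0]+r*np.cos(a),c[1]+r*np.sin(a),z]) for a in t]); q=((q-[250,115]+.5)*8).astype(np.int32)
    cv2.polylines(im,[q],True,col,1)
c=telemetry.get_obs()['tool_pos'][:2];z=telemetry.get_obs()['tool_pos'][2]
draw(c,.019,z-.0084+.003,(0,255,0));draw(c,.016,z-.0084,(0,255,0));draw(c,.019,z-.0084+.036,(0,255,255))
for s,col in(((.506,-.204),(0,0,255)),((.508,-.2037),(255,0,255))):
    draw(s,.0215,.072,col);draw(s,.0255,.072,col)
cv2.imwrite('pics/ov.png',im)
E
```

```text
(no output)
```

View pics/ov.png

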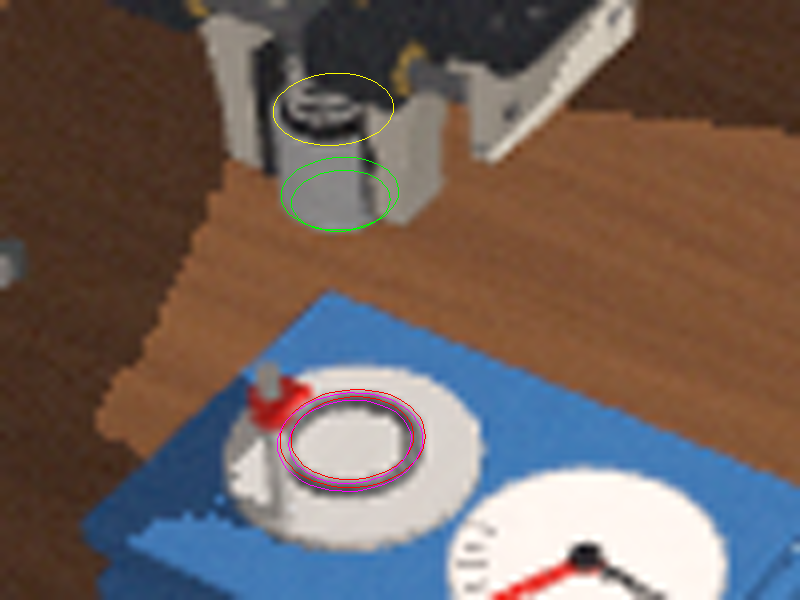

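Call:
jog_arm(targets="-0.001 -0.002 0.02 0 0 0 -1; -0.0015 -0.0027 0.04 0 0 0 -1; -0.0015 -0.0027 0.06 0 0 0 -1; -0.0015 -0.0027 0.075 0 0 0 -1; -0.0015 -0.0027 0.087 0 0 0 -1; -0.0015 -0.0027 0.093 0 0 0 -1; -0.0015 -0.0027 0.097 0 0 0 -1; -0.0015 -0.0027 0.097 0 0 0 -1")

```text
clock: 9.25
tool_pos: [0.5065, -0.2043, 0.0878]
orientation: [-179.9, -0.0, 178.7]
force: [-0.4, -0.1, -1.4]
opening: 0.0374
```

```bash
cat > ov.py <<'E'
from h import *
import sys
p=snapshot('scene')
t=np.linspace(0,2*np.pi,60)
im=cv2.resize(cv2.cvtColor(p['img'][115:190,250:350],cv2.COLOR_RGB2BGR),None,fx=8,fy=8,interpolation=2)
cv2.imwrite('pics/'+sys.argv[1]+'r.png',im)
def draw(c,r,z,col):
    q=np.array([proj(p,[c[0]+r*np.cos(a),c[1]+r*np.sin(a),z]) for a in t]); q=((q-[250,115]+.5)*8).astype(np.int32)
    cv2.polylines(im,[q],True,col,1)
o=telemetry.get_obs();c=o['tool_pos'][:2];z=o['tool_pos'][2]
print(o['tool_pos'],o['orientation'],o['force'],o['opening'])
draw(c,.019,z-.0084+.003,(0,255,0));draw(c,.019,z-.0084+.036,(0,255,255))
draw((.507,-.204),.0215,.072,(255,0,255));draw((.507,-.204),.0255,.072,(255,0,255))
cv2.imwrite('pics/'+sys.argv[1]+'.png',im)
E
python3 ov.py ov2
```

```text
[ 0.50664027 -0.20431114  0.08805041] [-1.79940329e+02  9.62641573e-04  1.78691140e+02] [ 0.41517631  0.44506197 -0.97552016] 0.03715406632170534
```

View pics/ov2r.png

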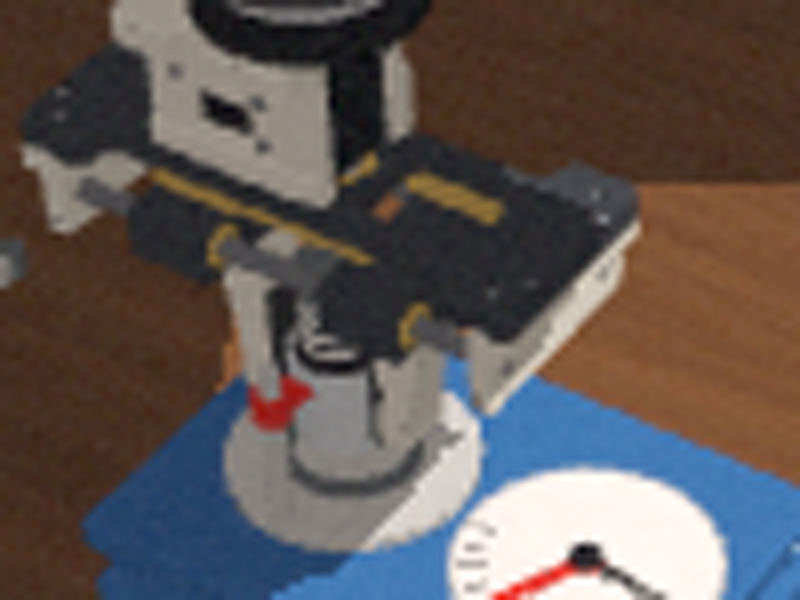

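The foot hovers over the ring and is centred on it, so I'll lower it in.

Call:
jog_arm(targets="0 0 0.003 0 0 0 -1; 0 0 0.006 0 0 0 -1; 0 0 0.008 0 0 0 -1; 0 0 0.0095 0 0 0 -1; 0 0 0.011 0 0 0 -1; 0 0 0.0125 0 0 0 -1; 0 0 0.0135 0 0 0 -1; 0 0 0.0135 0 0 0 -1")

```text
clock: 10.3
tool_pos: [0.5067, -0.2043, 0.0745]
orientation: [-179.9, -0.0, 178.7]
force: [-1.0, 0.1, -1.3]
opening: 0.0373
```

```bash
python3 ov.py ov3
```

```text
[ 0.50671837 -0.20432785  0.0745727 ] [-1.79940617e+02  6.61436457e-03  1.78689575e+02] [ 0.79471278 -0.03561577 -0.84638011] 0.03747845189858239
```

View pics/ov3r.png

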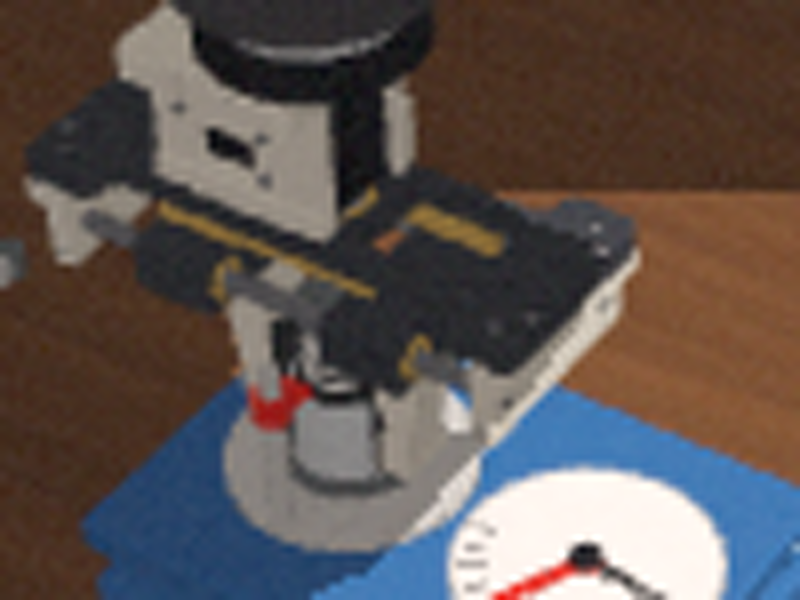

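Call:
jog_arm(targets="0 0 0.0004 0 0 0 -1; 0 0 0.0008 0 0 0 -1; 0 0 0.0012 0 0 0 -1; 0 0 0.0015 0 0 0 -1; 0 0 0.0015 0 0 0 -1; 0 0 0.0015 0 0 0 -1; 0 0 0.0015 0 0 0 -1; 0 0 0.0015 0 0 0 -1")

```text
clock: 11.35
tool_pos: [0.5067, -0.2043, 0.0731]
orientation: [-179.9, 0.0, 178.7]
force: [-0.5, 1.7, 1.4]
opening: 0.0374
```

```bash
python3 ov.py ov4
```

```text
[ 0.5067509  -0.20432274  0.0731051 ] [-1.79939864e+02  1.21070091e-02  1.78692318e+02] [-0.02023232  0.98648236  2.00197622] 0.037085638041814556
```

View pics/ov4r.png

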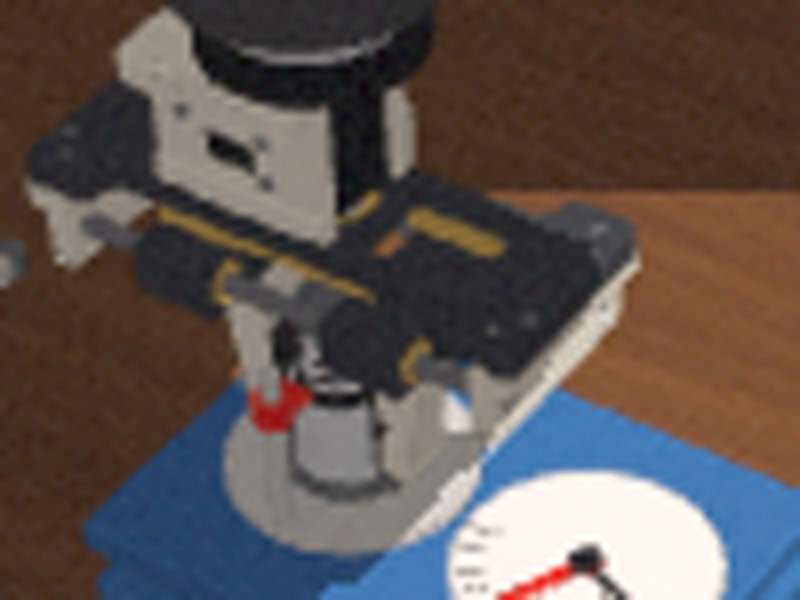

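The needle has moved, about 3 N in total, and the foot height matches the seat floor. I'll release it now.

Call:
jog_arm(targets="0 0 -0.0005 0 0 0 -0.2; 0 0 -0.0005 0 0 0 0; 0 0 -0.0005 0 0 0 0.3; 0 0 -0.0005 0 0 0 0.6; 0 0 -0.0005 0 0 0 1; 0 0 -0.0005 0 0 0 1; 0 0 -0.0005 0 0 0 1; 0 0 -0.0005 0 0 0 1")

```text
clock: 12.4
tool_pos: [0.5067, -0.2043, 0.0736]
orientation: [-179.9, 0.0, 178.7]
force: [0.2, 0.8, -0.1]
opening: 0.0872
```

Call:
jog_arm(targets="0 0 -0.01 0 0 0 1; 0 0 -0.03 0 0 0 1; 0 0 -0.06 0 0 0 1; 0 0 -0.09 0 0 0 1; 0 0 -0.1 0 0 0 0; 0 0 -0.1 0 0 0 -1; 0 0 -0.1 0 0 0 -1; 0 0 -0.1 0 0 0 -1")

```text
clock: 13.4
tool_pos: [0.5062, -0.2042, 0.1726]
orientation: [-179.9, -0.1, 178.7]
force: [-0.1, 0.2, 0.5]
opening: 0.0534
```

```bash
python3 ov.py ov5
```

```text
[ 0.506275   -0.20416201  0.17262897] [-1.79944635e+02 -8.96730921e-02  1.78690395e+02] [ 0.59686215 -0.09496184  0.11213543] 0.04948834739515709
```

View pics/ov5r.png

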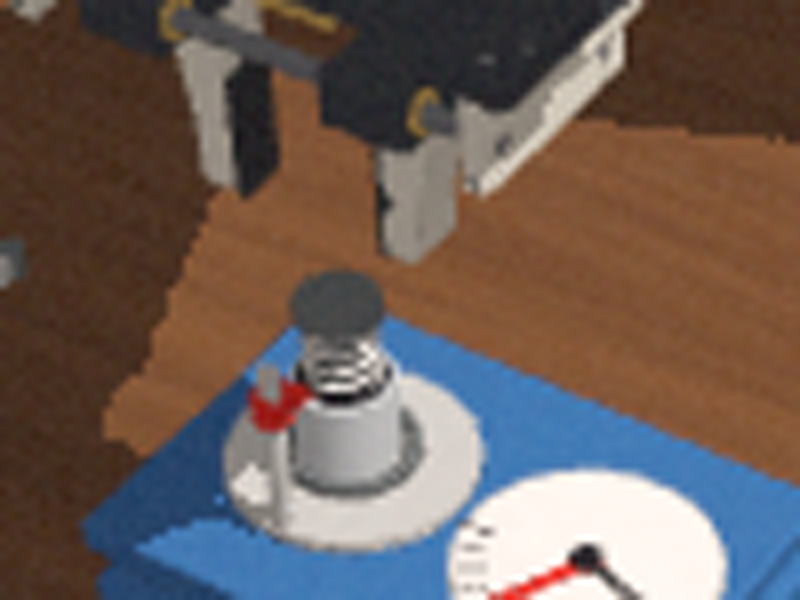

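The unit stands upright in the seat and has been let go; the cap is at about (292,152). Next I'll build a needle reader and close the fingers.

Call:
jog_arm(targets="0 0 0 0 0 0 -1; 0 0 0 0 0 0 -1; 0 0 0 0 0 0 -1; 0 0 0 0 0 0 -1; 0 0 0.005 0 0 0 -1; 0 0 0.01 0 0 0 -1; 0 0 0.015 0 0 0 -1; 0 0 0.018 0 0 0 -1")

```text
clock: 14.45
tool_pos: [0.506, -0.2042, 0.1541]
orientation: [-179.9, -0.1, 178.7]
force: [0.1, 0.4, -0.2]
opening: 0.0002
```

```bash
cat > needle.py <<'E'
from h import *
import sys
K0=None
def read(img,p,sink,c=(.508,-.1062),z0=.0635):
    img=img.astype(np.float32)
    # refine dial centre: hub darkness centroid near projected centre
    best=None
    th=np.arange(-180,180,1.0);r=np.linspace(.012,.033,22)
    def prof(c):
        X=np.stack([c[0]+np.outer(np.cos(np.deg2rad(th)),r),c[1]+np.outer(np.sin(np.deg2rad(th)),r),np.full((len(th),len(r)),z0-sink)],-1)
        q=(X@p['R'].T+p['t'])@p['intrinsics'].T;q=q[...,:2]/q[...,2:]
        S=cv2.remap(img,q[...,0].astype(np.float32),q[...,1].astype(np.float32),cv2.INTER_CUBIC)
        red=np.clip(S[...,0]-S[...,1],0,255).mean(1); blk=np.clip(200-S[...,0],0,255).mean(1)
        return red,blk
    for dx in np.arange(-.004,.0041,.001):
        for dy in np.arange(-.004,.0041,.001):
            a,b=prof((c[0]+dx,c[1]+dy)); s=a.max()/100+b.max()/100
            if best is None or s>best[0]: best=(s,dx,dy,a,b)
    s,dx,dy,a,b=best
    def pk(v):
        i=v.argmax();k=np.arange(i-14,i+15)%len(v);w=np.clip(v[k]-.35*v.max(),0,None)
        return th[i]+((np.arange(-14,15))*w).sum()/w.sum()
    return pk(a),pk(b),a.max(),b.max(),dx,dy
if __name__=='__main__':
    p=snapshot('scene');o=telemetry.get_obs()
    for n,im,s in(('start',cv2.cvtColor(cv2.imread('pics/scene0.png'),cv2.COLOR_BGR2RGB),0),('now',p['img'],float(sys.argv[1]))):
        R=read(im,p,s);print(n,'red %.1f blk %.1f deg, gap %.3f rad'%(R[0],R[1],np.deg2rad(R[1]-R[0])),np.round(R[2:],4))
    print(o['tool_pos'],o['force'],o['opening'],o['clock'])
    im=p['img'];
    crop(p,255,355,120,220,6,sys.argv[2])
E
python3 needle.py .0007 n0.png
```

```text
start red -32.3 blk 80.1 deg, gap 1.961 rad [1.864215e+02 9.816750e+01 0.000000e+00 3.000000e-03]
now red -25.3 blk 69.9 deg, gap 1.662 rad [190.9927 106.0809   0.       0.    ]
[ 0.50594454 -0.20414978  0.15385701] [-0.55937143 -0.60606555  0.26665889] 0.0005219674378914333 14.5
```

View pics/n0.png

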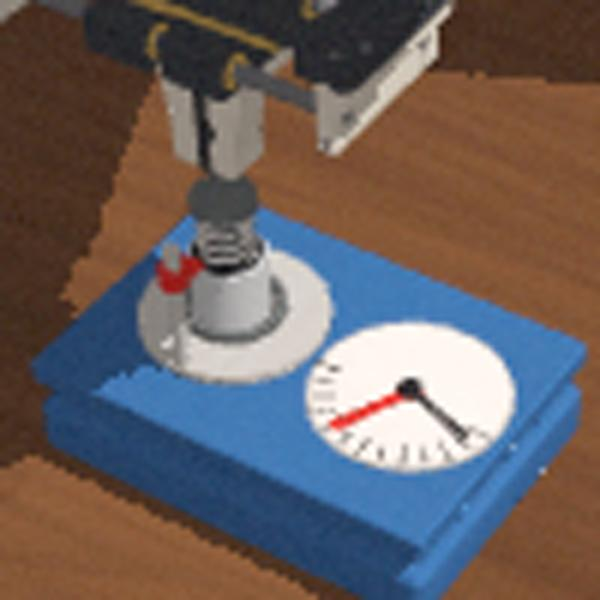

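```bash
sed -i 's/np.arange(-.004,.0041,.001)/[0.0]/g' needle.py; python3 needle.py .0007 n0.png
python3 - <<'E'
# hub centroid check
import cv2,numpy as np
from h import *
p=snapshot('scene')
for n,im in (('start',cv2.cvtColor(cv2.imread('pics/scene0.png'),cv2.COLOR_BGR2RGB)),('now',p['img'])):
    a=proj(p,(.508,-.1062,.0635)); print(n,a)
    u,v=int(a[0]),int(a[1]); w=np.clip(140-im[v-4:v+5,u-4:u+5].astype(float).max(2),0,None)
    vv,uu=np.mgrid[v-4:v+5,u-4:u+5]; print((w*uu).sum()/w.sum(),(w*vv).sum()/w.sum()); print(im[v-4:v+5,u-4:u+5].max(2))
E
```

```text
start red -25.3 blk 81.1 deg, gap 1.857 rad [188.6673  92.6828   0.       0.    ]
now red -25.3 blk 69.9 deg, gap 1.662 rad [189.9297 105.6255   0.       0.    ]
[ 0.50603182 -0.2041731   0.15419283] [ 0.71695938  0.66735552 -0.52381679] 0.0006195044477443234 14.55
start [323.0313308  184.32073996]
323.17857142857144 184.32244897959183
[[255 255 255 255 255 255 255 255 255]
 [255 255 255 255 255 255 255 255 255]
 [255 254 253 252 223 255 255 255 255]
 [255 252 174  48  50  81 226 255 255]
 [255 252  80  45  46  68 187 255 255]
 [250 208 109  57  58  72 113 224 255]
 [240 241 224 170 162 201 111  64 130]
 [228 249 253 255 255 253 174 172 128]
 [255 254 255 255 255 255 255 255 254]]
now [323.0313308  184.32073996]
323.31515812431843 184.7382769901854
[[254 255 255 255 255 255 255 255 255]
 [255 255 255 255 255 255 255 255 255]
 [255 255 254 253 254 254 255 255 255]
 [255 254 219 117  56 129 226 255 255]
 [255 253  75  47  45  64 187 255 255]
 [254 247 123  60  52  64 172 255 255]
 [241 240 240 168 134 104  68 184 254]
 [241 214 245 255 255 254 147  66 185]
 [255 255 254 255 255 255 253 150 119]]
```

Call:
jog_arm(targets="0 0 0.007 0 0 0 -1; 0 0 0.014 0 0 0 -1; 0 0 0.018 0 0 0 -1; 0 0 0.021 0 0 0 -1; 0 0 0.024 0 0 0 -1; 0 0 0.027 0 0 0 -1; 0 0 0.029 0 0 0 -1; 0 0 0.029 0 0 0 -1")

```text
clock: 15.6
tool_pos: [0.5063, -0.2043, 0.1257]
orientation: [-179.9, -0.1, 178.7]
force: [-1.6, 1.3, 5.7]
opening: 0.0003
```

```bash
python3 needle.py .004 n1.png
```

```text
start red -25.3 blk 81.1 deg, gap 1.857 rad [188.6673  92.6828   0.       0.    ]
now red -26.5 blk 29.6 deg, gap 0.978 rad [190.6042 112.5558   0.       0.    ]
[ 0.50630862 -0.2043462   0.12583603] [-1.41033233 -0.36811897  5.58804767] 0.00010272043619289549 15.65
```

View pics/n1.png

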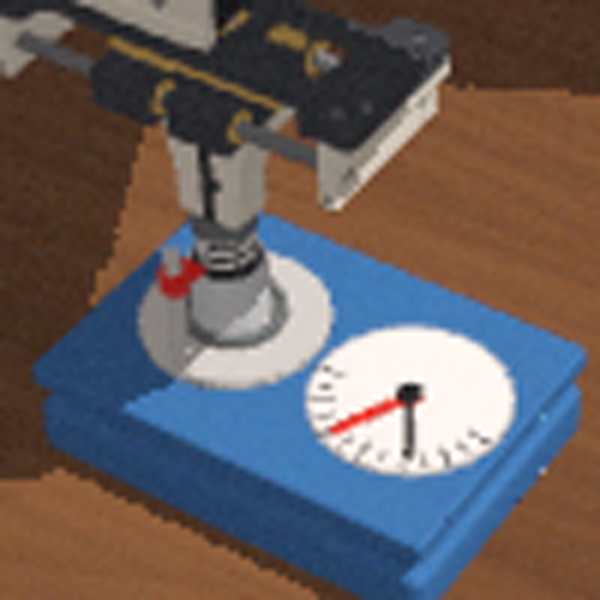

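Call:
jog_arm(targets="0 0 0.002 0 0 0 -1; 0 0 0.004 0 0 0 -1; 0 0 0.006 0 0 0 -1; 0 0 0.008 0 0 0 -1; 0 0 0.0095 0 0 0 -1; 0 0 0.0105 0 0 0 -1; 0 0 0.011 0 0 0 -1; 0 0 0.011 0 0 0 -1")

```text
clock: 16.65
tool_pos: [0.5066, -0.2045, 0.1159]
orientation: [-179.9, -0.0, 178.7]
force: [-3.2, 1.5, 11.5]
opening: 0.0001
```

```bash
python3 needle.py .007 n2.png
```

```text
start red -25.3 blk 81.1 deg, gap 1.857 rad [188.6673  92.6828   0.       0.    ]
now red -26.4 blk -10.4 deg, gap 0.280 rad [193.3113 109.0331   0.       0.    ]
[ 0.50662285 -0.20454643  0.11595773] [-3.20870614  1.48296762 11.23169644] 0.00043988842107444125 16.7
```

View pics/n2.png

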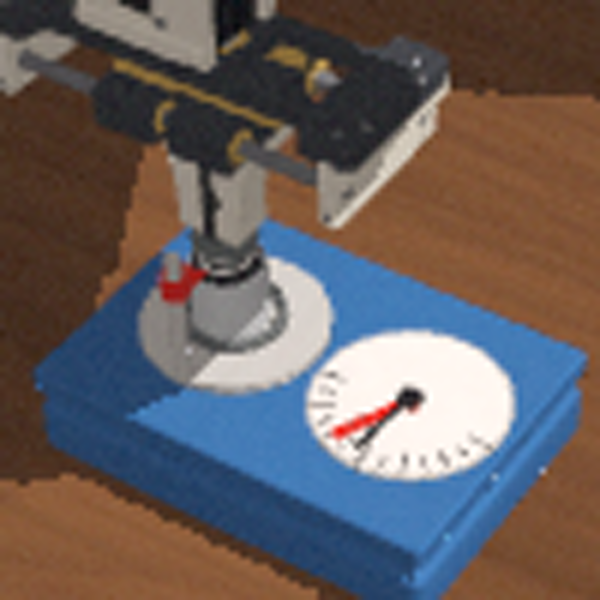

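Call:
jog_arm(targets="0 0 0.0015 0 0 0 -1; 0 0 0.002 0 0 0 -1; 0 0 0.003 0 0 0 -1; 0 0 0.0037 0 0 0 -1; 0 0 0.0042 0 0 0 -1; 0 0 0.0046 0 0 0 -1; 0 0 0.0047 0 0 0 -1; 0 0 0.0047 0 0 0 -1")

```text
clock: 17.7
tool_pos: [0.5069, -0.2047, 0.1125]
orientation: [-179.9, 0.0, 178.8]
force: [-3.8, 2.2, 12.6]
opening: 0.0005
```

```bash
python3 needle.py .0075 n3.png
```

```text
start red -25.3 blk 81.1 deg, gap 1.857 rad [188.6673  92.6828   0.       0.    ]
now red -30.1 blk -23.0 deg, gap 0.124 rad [ 94.3806 119.8515   0.       0.    ]
[ 0.50691626 -0.20472657  0.11258887] [-3.95877045  1.65616718 13.72263245] 0.0002021306783808901 17.75
```

View pics/n3.png

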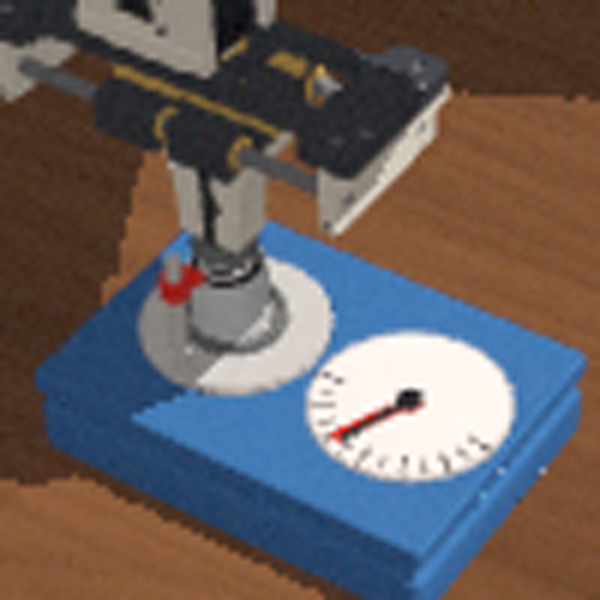

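Call:
jog_arm(targets="0 0 0.0016 0 0 0 -1; 0 0 0.0018 0 0 0 -1; 0 0 0.002 0 0 0 -1; 0 0 0.0021 0 0 0 -1; 0 0 0.0021 0 0 0 -1; 0 0 0.0021 0 0 0 -1; 0 0 0.0021 0 0 0 -1; 0 0 0.0021 0 0 0 -1")

```text
clock: 18.75
tool_pos: [0.5072, -0.2049, 0.1118]
orientation: [-179.8, 0.1, 178.8]
force: [-4.5, 3.6, 14.4]
opening: 0.0005
```

```bash
python3 needle.py .0077 n4.png; python3 - <<'E'
from h import *
p=snapshot('scene'); crop(p,295,350,165,205,14,'n4z.png'); crop(p,270,310,140,185,13,'n4m.png')
E
```

```text
start red -25.3 blk 81.1 deg, gap 1.857 rad [188.6673  92.6828   0.       0.    ]
now red -21.4 blk -27.0 deg, gap -0.098 rad [99.7684 87.6628  0.      0.    ]
[ 0.50713876 -0.20487436  0.11183925] [-3.96405119  2.35257764 13.41605898] 0.0004550226341659989 18.8
```

View pics/n4z.png

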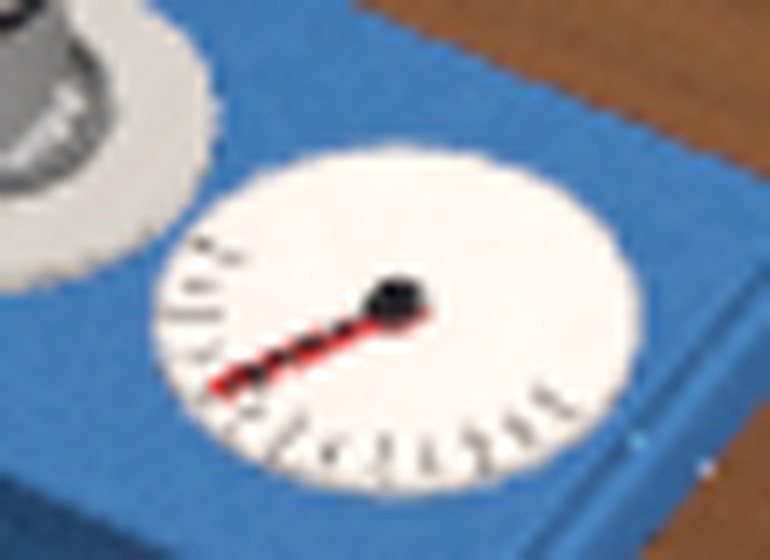

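View pics/n4m.png

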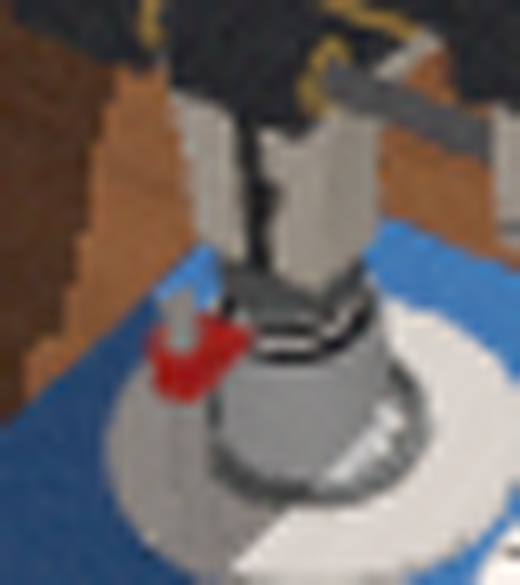

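The needle now lies on the red hand (about 0.01 rad apart). The cap top is at z≈0.1118, and the mark is estimated at about 0.111. I'll hold here.

Call:
jog_arm(targets="0 0 0.0013 0 0 0 -1; 0 0 0.0013 0 0 0 -1; 0 0 0.0013 0 0 0 -1; 0 0 0.0013 0 0 0 -1; 0 0 0.0013 0 0 0 -1; 0 0 0.0013 0 0 0 -1; 0 0 0.0013 0 0 0 -1; 0 0 0.0013 0 0 0 -1")

```text
clock: 19.85
tool_pos: [0.5073, -0.205, 0.1119]
orientation: [-179.8, 0.2, 178.8]
force: [-5.1, 1.9, 14.8]
opening: 0.0008
```

```bash
python3 needle.py .0077 n5.png;  python3 - <<'E'
from h import *
p=snapshot('scene'); crop(p,295,350,165,205,14,'n5z.png')
for d in models.spot_point('mark_level',p)[:2]+models.spot_point('spring_top',p)[:1]: print(d,bydepth(p,d['uv']))
E
```

```text
start red -25.3 blk 81.1 deg, gap 1.857 rad [188.6673  92.6828   0.       0.    ]
now red -21.4 blk -27.1 deg, gap -0.100 rad [101.3376  88.6244   0.       0.    ]
[ 0.50735322 -0.20502069  0.11189423] [-4.672943    2.76295616 15.11453982] 0.00024036989737596823 19.9
{'uv': [291.1, 164.9], 'conf': 0.46} [ 0.51496033 -0.20450444  0.09477514]
{'uv': [426.2, 191.1], 'conf': 0.64} [0.39539592 0.14570296 0.07010311]
```

View pics/n5z.png

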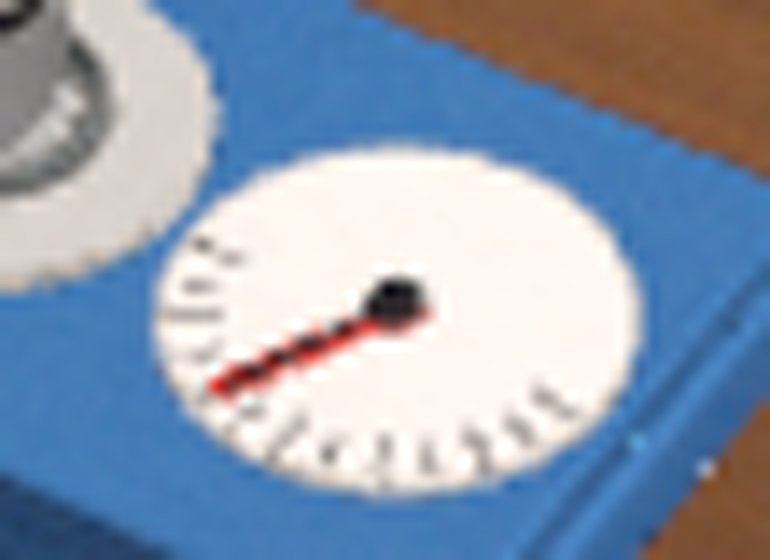

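Call:
jog_arm(targets="0 0 0.0013 0 0 0 -1; 0 0 0.0013 0 0 0 -1; 0 0 0.0013 0 0 0 -1; 0 0 0.0013 0 0 0 -1; 0 0 0.0013 0 0 0 -1; 0 0 0.0013 0 0 0 -1; 0 0 0.0013 0 0 0 -1; 0 0 0.0013 0 0 0 -1")

```text
clock: 21.05
tool_pos: [0.5075, -0.2051, 0.1119]
orientation: [-179.8, 0.2, 178.8]
force: [-4.7, 1.4, 14.5]
opening: 0.0006
```

```bash
python3 needle.py .0077 n6.png; python3 - <<'E'
# fine model comparison: render red/black sampling over fine angle, with longer radii & z variants
from h import *
import needle
p=snapshot('scene')
for z0 in(.0625,.0635,.0645):
    s=cv2.cvtColor(cv2.imread('pics/scene0.png'),cv2.COLOR_BGR2RGB)
    a=needle.read(s,p,0,z0=z0);b=needle.read(p['img'],p,.0077,z0=z0);print(z0,a[:2],b[:2])
E
```

```text
start red -25.3 blk 81.1 deg, gap 1.857 rad [188.6673  92.6828   0.       0.    ]
now red -21.3 blk -27.1 deg, gap -0.102 rad [101.3367  87.8742   0.       0.    ]
[ 0.50756143 -0.20514239  0.11194207] [-4.62982497  3.06796185 13.51533125] 0.00040880326552257827 21.1
0.0625 (np.float64(-27.49460291394622), np.float64(83.14510007946241)) (np.float64(-23.66501969859153), np.float64(-29.170995342758456))
0.0635 (np.float64(-25.27354280282677), np.float64(81.11700847420565)) (np.float64(-21.425891084414207), np.float64(-27.107210171943244))
0.0645 (np.float64(-23.064315923743685), np.float64(78.99472593194356)) (np.float64(-19.21295256082151), np.float64(-25.049454890526427))
```

View pics/n6.png

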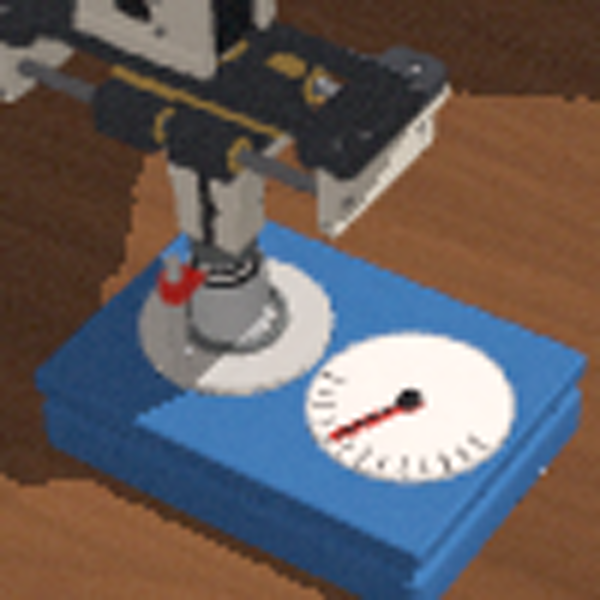

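I held for over 2 s with the needle on the red hand throughout. Now I'll let the spring up.

Call:
jog_arm(targets="0 0 -0.003 0 0 0 -1; 0 0 -0.007 0 0 0 -1; 0 0 -0.011 0 0 0 -1; 0 0 -0.015 0 0 0 -1; 0 0 -0.019 0 0 0 -1; 0 0 -0.024 0 0 0 -1; 0 0 -0.032 0 0 0 -1; 0 0 -0.045 0 0 0 -1")

```text
clock: 22.15
tool_pos: [0.5072, -0.2049, 0.1572]
orientation: [-179.8, 0.2, 178.8]
force: [0.2, 0.4, 0.5]
opening: 0.0004
```

Call:
jog_arm(targets="0 0 -0.03 0 0 0 -1; 0 0 -0.06 0 0 0 -1; 0 0 -0.1 0 0 0 -1; 0 0 -0.12 0 0 0 -1; 0 0 -0.13 0 0 0 -1; 0 0 -0.13 0 0 0 -1; 0 0 -0.13 0 0 0 -1; 0 0 -0.13 0 0 0 -1")

```text
clock: 23.15
tool_pos: [0.5065, -0.2044, 0.2862]
orientation: [-179.8, 0.1, 178.8]
force: [1.0, 0.4, -0.1]
opening: 0.0004
```

```bash
python3 needle.py .0007 n7.png; python3 -c "
from h import *
p=snapshot('scene');save(p,'fin.png')"
```

```text
start red -25.3 blk 81.1 deg, gap 1.857 rad [188.6673  92.6828   0.       0.    ]
now red -25.3 blk 70.0 deg, gap 1.664 rad [190.438  106.2618   0.       0.    ]
[ 0.50653287 -0.20441281  0.2863135 ] [-0.08663609 -0.57104407 -0.86393841] 0.00045564815711651176 23.2
```

View pics/n7.png

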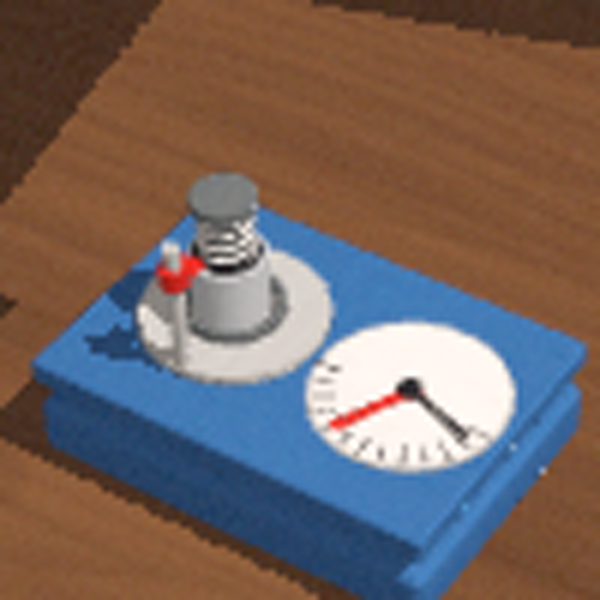

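View pics/fin.png

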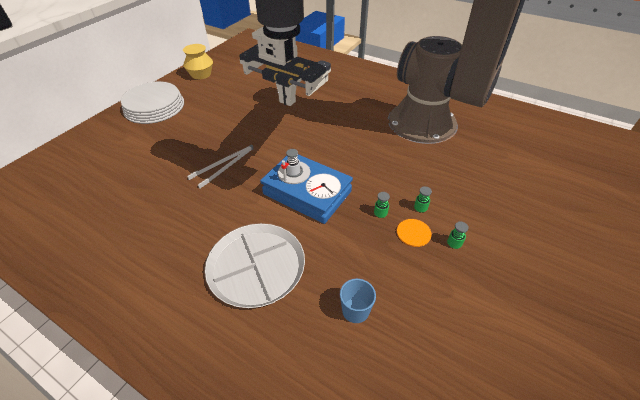

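The unit stands upright in the seat at (292,163), and the needle is back to its resting reading with the unit on. The thali, cup, tongs and green units haven't moved, so I'm handing the job in.

```bash
python3 -c "
from plant import job
print(job.close_job())"
```

```text
the job is handed in; nothing more can be done
None
```

I moved the aluminium spring unit from the coaster into the tester's seat and let go. I then pressed its cap to the mark with closed fingers, held it for about 2.3 s, and let the spring up. The job was handed in at about 23 s; no verdict was reported.

- **Needle:** during the hold it covered the red hand, to about 0.05 rad. Since the two hands overlapped, the image reader couldn't read the red hand separately then; I used its earlier position. I saw no overshoot in any picture.
- **Force:** the wrist read about 13.4–15 N. With the unit's 1.5 N that gives a needle angle of roughly 1.8–2.0 rad, against about 1.86 for the red hand.
- **Cap height:** the fingertips held at z ≈ 0.112 m. I estimated the mark at about 0.111 m from its starting height and the expected sink of the top. The network's mark reading under load (0.095 m) disagreed. It fell on another surface beside the blade, so I ignored it.
- **Side force:** about 5 N sideways built up at the fingertips during the hold, with about 0.7 mm of sideways creep, and was gone after release.
- **At the end:** the unit stands upright in the seat, with the needle about 0.19 rad from zero (0.18 expected). The thali, cup, tongs and green units look unmoved in the last picture.

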